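# Reset the tripped printer power box behind its locked hatch

## Task

The printer's power box has tripped. Take the T-handled panel key from the tool rack, push it fully home in the lock on top of the box (feel for the slot: the lock insert does not stand quite straight) and turn it clockwise until the hatch is released and springs open; leave the key fully in the lock. Then push the reset toggle under the hatch over towards the hinges, hold it there for a second and let it spring back, leaving the hatch open and the other tools and the green print where they are.

Things in the scene. Friction and masses are not known exactly. Their poses are not given: they have to be found in the camera images.
- power_box: White sheet-steel power box, fixed to the bench, 230 (x) x 265 (y) x 110 mm high. Origin: under its middle, on the bench. Its x axis points away from the robot side, y towards the hatch's hinges, z up. A 170 (x) x 140 (y) mm opening in its top, centred 35 mm towards +y from the origin, is closed by the hatch; an aluminium panel lies in it, its top 40 mm above the bench.
- lock (a point): Centre of the lock's mouth, on the top face of its 48 mm square steel plate, 4 mm above the box's top, 80 mm towards -y from the box's middle; axes as the box. A plain round barrel 24 mm across goes straight down 14 mm to the flat face of a turning insert. The key is home when its collar sits on this plate.
- lock_insert (a point): Centre of the insert's face, 14 mm below the lock's mouth. In it: a centre hole 10 mm across and through it a slot 20 x 7 mm, both 22 mm deep. The slot starts anywhere within 0.4 rad either way of the box's x axis, and its angle is NOT reported (this point keeps the box's axes). With the key's nose in the hole and its bit on the face, the key's origin is 12 mm above the lock's mouth.
- lock_cam (a point): Hidden cam arm's axis, 45 mm below the lock's mouth; it turns with the insert (axes as the box). 0.15 N m of friction hold the insert where it is, so turn the key under a push of a few newtons to find the slot. Clockwise seen from above opens: the cam lets the hatch go about 0.8 rad clockwise of the slot lying along the box's x axis; stops at 0.42 rad anticlockwise and 1.2 rad clockwise.
- panel_key: Loose steel panel key, 99 mm long, 0.13 kg, upright in any of the rack's three holes; the only tool with a T-bar. Origin: centre of the underside of its 30 mm collar (5 mm thick); z up. T-bar 70 (x) x 12 (y) x 16 mm high, its middle 55 mm above the origin. Below: 10 mm shank; from 14 to 26 mm down a flat bit 18 (x) x 5 (y) mm, in line with the T-bar; then an 8 mm nose, its tip 36 mm down.
- hatch (a joint): Hatch angle, rad: 0 shut, 2.2 fully open (leaning back past upright, at the box's +y side). Springs lift it all the way by itself in about 2 s once the lock lets go, and it stays open; it cannot be opened while locked.
- hatch_edge (a point): Middle of the hatch's free edge (the edge beside the lock), on its upper side. The hatch is a white plate 190 x 147 x 3 mm; this edge swings on a 147 mm radius about hinges 105 mm towards +y from the box's middle, at the height of the box's top.
- reset_toggle (a joint): Reset toggle angle, rad: 0 centred, positive leaning towards the hinges (box +y), stops at -0.4 and 0.4. Spring-centred at 0.4 N m per rad: about 4 N at the tip for full travel, and it returns when let go.
- toggle_tip (a point): Top of the reset toggle: a plain steel bat lever 46 mm long, 16 mm thick near its top and 9 mm at its root, standing upright in the opening under the hatch, 50 mm towards +y from the box's middle; tip 106 mm above the bench (4 mm below the box's top), pivot 46 mm below the tip. Mind the key left standing in the lock (its top 63 mm above the lock's mouth) 130 mm away, and the open hatch.
- tool_rack: Printed tool rack, fixed, a block 200 (x) x 60 (y) x 55 mm high with three 21 mm through holes along its x axis, at -65, 0 and 65 mm. Origin: under its middle, on the bench.
- deburrer: Loose deburring tool in the rack, to be left alone: straight round black handle 28 mm thick at its foot, 72 mm high. Origin: centre of the underside of the handle, on the rack's top.
- nut_driver: Loose nut driver in the rack, to be left alone: wooden handle with a mushroom head, 30 mm thick, 58 mm high. Origin: centre of the underside of the handle, on the rack's top.
- print: Loose green printed part on the bench, to be left alone: disc 90 mm across with five tubes, 51 mm high. Origin: centre of its underside.
Things that resemble listed ones, but are neither listed nor needed, are in the scene too. Of the things shaped like the panel_key, the steel one is meant.

How it is judged:
By the outcome, as a careful person would: the job done as asked, in the order asked, and still so for the second after the job is handed in, with the robot touching nothing.
It also fails if it takes over 64 s, if anything falls off the work surface, if the arm or the gripper's body presses on something with over 40 N, if the wrist force passes 120 N, or if a joint passes its speed limit or range.

## Robot

A 7-joint arm with a two-finger parallel gripper is mounted at the origin on the work surface. World frame = base frame: x ahead of the robot, y to its left, z up, the work surface at z = 0. Lengths are in m, angles in rad, forces in N, time in s.
With the tool pointing down it reaches from about 0.4 to 0.85 m from the base axis. Payload 4.5 kg.
Tool frame: the origin (TCP) lies midway between the tips of the shut fingers; the grasp point (between the pads) lies 19 mm behind it; z points along the fingers, y is the line along which they close (so a half turn about z gives the same grasp; the last joint's range is limited). The gripper opens to 88 mm and grips with 3 to 60 N. Pads are 18 mm wide; open, the fingers measure 123 mm over their backs; the gripper's body (75 mm by 187 mm) begins 45 mm behind the grasp point.
Start: joints at [-1.215, 0.689, -0.195, 1.565, 0.157, 0.902, -0.215], TCP at [0.198, 0.593, 0.239] pointing down, gripper open.
Joint ranges: [-3.01, 3.01], [-0.46, 2.08], [-1.47, 1.51], [0.13, 2.56], [-1, 4.14], [0.04, 2.09], [-2.66, 2.66]. Speed limits (rad/s): [2.57, 2.57, 3.14, 3.14, 3.14, 3.14, 3.14].

## Interface

Orientations are given as a unit quaternion [x, y, z, w].
In Python, from plant import r gives the robot as it stands. The module is installed in compiled form; this text tells all that it offers.
- The arm moves only by the tool step_arm, never from a script. Its argument "series" is a list of rows, each a list of 7 numbers: the shift along the world's x, y, z in mm, then the turn, a rotation vector about the world's x, y, z in rad, then the closure, from 0 (fully open) to 1 (shut). A call has 1 to 20 rows; each row shifts and turns the commanded pose from where the row before left it; what a row does not reach is not made up. A row lasts 1/10 s, in which the tool goes at most 50 mm and 8.59 degrees, less where a joint would pass 70% of its speed; a pose out of reach is approached as far as the arm can. A call is refused whole if a number of a shift passes 50 or a number of a turn 0.15, either way. A call with a gripper value outside its range is refused whole. The fingers move at their own pace and stop on an object; "force" is the grip in N (left out, the last holds). Time passes only in rows, so rows that do not move let the fingers close. It gives the time, the measured TCP pose, the force, the opening and the grip force at its end, in the units of the state.
- r.get_state(): the state, without advancing time (a new reading comes with each control period).
- r.snapshot(name): name is "side" or "top"; returns (picture, depth): 384x512x3 uint8, blue, green, red; 384x512 float32, m along the optical axis (not along the pixel's ray), 0 where there is no reading.
- r.get_calibration(name): a dict with "intrinsics" (3x3 intrinsics, pixels), "pose" (4x4, takes a point from camera to world coordinates). Camera axes: x right, y up, looking along -z (the intrinsics and any distortion apply to the point x, -y, -z); pixel columns grow to the right and rows downward; lengths in m; the calibration is good to about 2 mm. A picture is of the moment at which its call begins. get_calibration takes no time and is no camera call.
- r.finish_job(): hands the job in; it is judged then, once.
The state is a dict: "clock": time; "q": joint angles; "qd": joint speeds; "joint_torque": joint torques, N m; "tool_pos": TCP position; "eef_rot": TCP orientation; "contact_force": force on the tool from outside, world axes, zero at the start; "moment": the same for the moment, N m; "opening": opening from 0.0 (shut) to 1.0 (fully open); "finger_force": force on a finger pad.
Only numpy, scipy, OpenCV 4.12 (cv2) and the standard library are available. Lean on these libraries where they do the work, as an engineer would, in place of code of your own. Each camera call takes 0.05 s, during which the arm holds its last target. There are 200 camera calls.

## Working session

There is one attempt and no reset: what is moved stays moved. The work goes in short steps, Python scripts to look and compute and a tool call to move; the robot and the scene stay as the last step left them, time stands still between calls to the robot, and variables do not carry over. Pictures are saved under pics/ and viewed, at most 10 in all, crops included, and the job is handed in when it is done.

Besides the shell and the picture viewer there is one more tool, called after ">>>" by a JSON object that holds its "name" and its "arguments". step_arm: Moves the arm, as the interface text tells. Its arguments: {"type":"object","properties":{"series":{"type":"array"},"force":{"type":"number"}},"required":["series"]}

```bash
mkdir -p pics
cat > h.py <<'E'
import numpy as np, cv2
from plant import r
def cal(n):
    c=r.get_calibration(n); return np.array(c["intrinsics"]),np.array(c["pose"]),c
def cloud(n,depth):
    K,T,_=cal(n); v,u=np.indices(depth.shape)
    p=np.stack([(u-K[0,2])/K[0,0]*depth,-(v-K[1,2])/K[1,1]*depth,-depth],-1)
    return p@T[:3,:3].T+T[:3,3]
def ray(n,u,v,z):
    K,T,_=cal(n); d=T[:3,:3]@np.array([(u-K[0,2])/K[0,0],-(v-K[1,2])/K[1,1],-1]); o=T[:3,3]
    return o+d*(z-o[2])/d[2]
def snap(n,tag):
    i,d=r.snapshot(n); cv2.imwrite(f"pics/{tag}.png",i); np.savez(f"pics/{tag}.npz",i=i,d=d); return i,d
E
python3 - <<'E'
from h import *
for n in("top","side"):
    i,d=snap(n,n+"0"); print(n,cal(n)[2])
    cv2.imwrite(f"pics/{n}0b.png",cv2.resize(i,(800,600)))
s=r.get_state(); print(s)
E
```

```text
top {'intrinsics': array([[485.02532583,   0.        , 256.18946634],
       [  0.        , 485.02532583, 188.21062104],
       [  0.        ,   0.        ,   1.        ]]), 'pose': array([[ 0.00688406,  0.99397984, -0.1093466 ,  0.47308718],
       [-0.99993105,  0.00788275,  0.00870358, -0.05717163],
       [ 0.00951313,  0.10927914,  0.99396558,  1.37544049],
       [ 0.        ,  0.        ,  0.        ,  1.        ]])}
side {'intrinsics': array([[446.81608453,   0.        , 256.44450567],
       [  0.        , 446.81608453, 193.97677153],
       [  0.        ,   0.        ,   1.        ]]), 'pose': array([[ 0.75349852,  0.46772816, -0.46202851,  0.13978172],
       [-0.6571651 ,  0.5565004 , -0.50837127, -0.56884379],
       [ 0.01933949,  0.68668601,  0.72669685,  0.84444612],
       [ 0.        ,  0.        ,  0.        ,  1.        ]])}
{'clock': 0.1, 'q': array([-1.21520188,  0.6898727 , -0.19453416,  1.56623338,  0.15730213,
        0.90251846, -0.21505675]), 'qd': array([ 0.00113938, -0.00052245,  0.00018369, -0.0046873 ,  0.00050624,
       -0.00066274, -0.00020871]), 'joint_torque': array([-3.04144691e-03, -5.28508115e+01, -1.27149403e+00, -1.53838921e+01,
       -5.25276270e-02,  1.93588108e-03,  4.41512657e-05]), 'tool_pos': array([0.19752426, 0.59236636, 0.23800948]), 'eef_rot': array([ 1.60139231e-01,  9.87094096e-01, -8.16705226e-04, -7.28421187e-05]), 'contact_force': array([-0.33134619, -0.00304226,  1.02081452]), 'moment': array([-0.04186263, -0.0008096 ,  0.00830188]), 'finger_force': 0.0, 'opening': 1.001110992278398}
```

View pics/top0b.png

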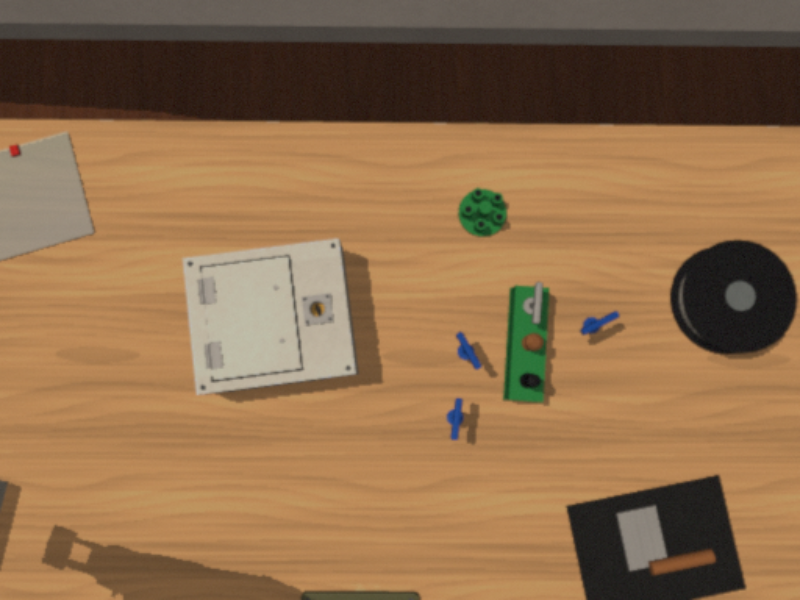

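View pics/side0b.png

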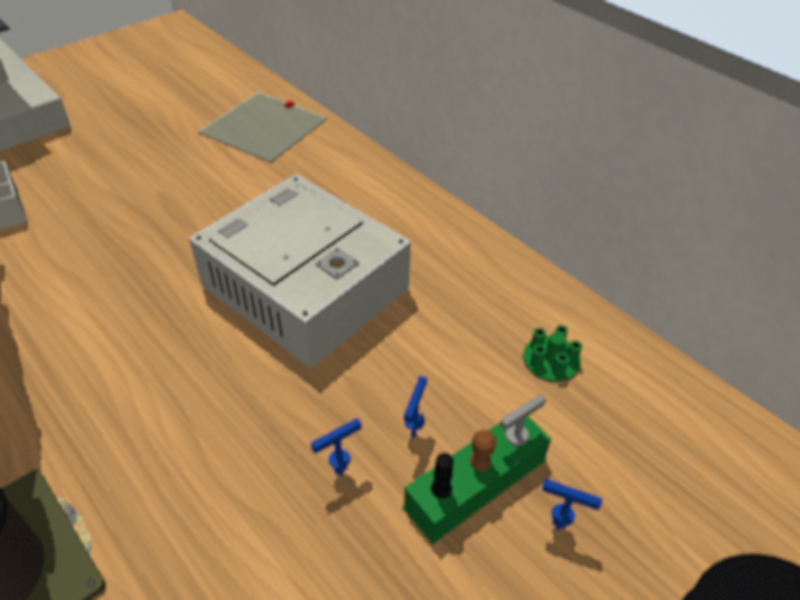

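Top view (800x600 px): candidates for the key are the steel T at (538,302) in the rack's +x hole, and the blue T's at (468,350), (455,418) and (600,322), which are decoys. The nut driver is at (533,342), the deburrer at (530,380), the lock at (318,309), the hinges on the left, and the green print at (484,212). I choose the steel one.

Run:
```python
from h import *
D={n:np.load(f"pics/{n}0.npz") for n in("top","side")}
P={n:cloud(n,D[n]['d']) for n in D}
def rect(p,name):
    (c,s,a)=cv2.minAreaRect((p[:,:2]*1000).astype(np.float32)); print(name,len(p),'c',np.round(c,1),'size',np.round(s,1),'ang',round(a,2),'z',np.round(np.percentile(p[:,2],[5,50,95])*1000,1))
S=1.5625
for n in P:
    p=P[n]; x,y,z=p[...,0],p[...,1],p[...,2]
    hsv=cv2.cvtColor(D[n]['i'],cv2.COLOR_BGR2HSV)
    print(n)
    m=(np.abs(z-.11)<.006)&(hsv[...,1]<70)&(x>.3)&(x<.8)&(y>-.05)&(y<.4)
    m=cv2.morphologyEx(m.astype(np.uint8),cv2.MORPH_OPEN,np.ones((3,3)))>0
    rect(p[m],'box top')
    g=(hsv[...,0]>40)&(hsv[...,0]<85)&(hsv[...,1]>100)&(np.abs(z-.055)<.006)&(y<-.1)&(x<.60)&(x>.3)
    rect(p[g],'rack top')
    k=(np.abs(z-.118)<.008)&(hsv[...,1]<60)&(y<-.14)&(y>-.35)&(x>.3)&(x<.7)
    rect(p[k],'tbar'); print(p[k].mean(0))
i=D['top']['i']
a=cv2.resize(i[170:270,310:410],(400,400),interpolation=2); b=cv2.resize(i[170:230,175:235],(400,400),interpolation=2)
cv2.imwrite('pics/crop.png',np.hstack([a,b]))
for uv,z,nm in [((318,309),.114,'lock'),((538,302),.118,'tbar')]: print(nm,ray('top',uv[0]/S,uv[1]/S,z))
for uv,z,nm in [((338,263),.114,'lock'),((524,413),.118,'tbar')]: print(nm,ray('side',uv[0]/S,uv[1]/S,z))
```

```text
top
box top 5183 c [575.1 152.9] size [230.6 266.8] ang 7.9 z [106.7 111.  115. ]
rack top 960 c [ 517.7 -291.9] size [ 60.6 165.7] ang 86.47 z [51.2 55.4 59.6]
tbar 147 c [ 547.7 -292.2] size [ 16.7 170.3] ang 85.71 z [112.6 117.8 124.4]
[ 0.57805538 -0.29505828  0.11814479]
side
box top 6145 c [576.1 153.3] size [232.4 268.2] ang 7.8 z [107.3 110.9 115.2]
rack top 1591 c [ 518.7 -291.7] size [ 60.4 167.1] ang 85.68 z [52.  54.7 57.2]
tbar 236 c [ 546.8 -293.7] size [ 15.7 173. ] ang 87.38 z [111.  117.6 124.8]
[ 0.56780209 -0.29678762  0.11774303]
lock [0.58571314 0.06898493 0.114     ]
tbar [ 0.59993335 -0.2982807   0.118     ]
lock [0.58633904 0.06654635 0.114     ]
tbar [ 0.59543291 -0.30261016  0.118     ]
```

View pics/crop.png

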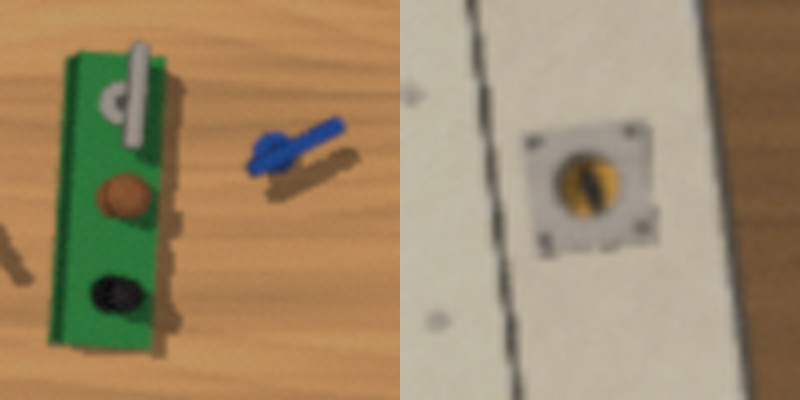

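Crop: the left half confirms the steel T-key in the +x hole. The right half shows the lock, with its dark slot at crop (590,188), tilted about 0.25 rad anticlockwise of the box's x. I'll refine the lock and key positions.

Run:
```python
from h import *
D={n:np.load(f"pics/{n}0.npz") for n in("top","side")}
def on(n,pts,z): return np.array([ray(n,u,v,z)[:2]*1000 for u,v in pts])
for n,c0 in(("top",(203.5,198.2)),("side",(216.3,168.3))):
    i=D[n]['i'];p=cloud(n,D[n]['d']);x,y,z=p[...,0],p[...,1],p[...,2]
    hsv=cv2.cvtColor(i,cv2.COLOR_BGR2HSV).astype(int)
    # tbar pixels -> rays on top plane .118
    k=((hsv[...,1]<60)&(y<-.2)&(y>-.36)&(x>.54)&(x<.66)&(z>.10)).astype(np.uint8)
    nn,lab,st,_=cv2.connectedComponentsWithStats(k); k=lab==1+st[1:,4].argmax()
    q=np.argwhere(k)[:,::-1]; r_=cv2.minAreaRect(on(n,q,.115).astype(np.float32)); print(n,'tbar ray',np.round(np.ravel(r_[0]),1),np.round(r_[1],1),round(r_[2],1),'cloud',np.round(cv2.minAreaRect((p[k][:,:2]*1000).astype(np.float32))[0],1),np.round(np.median(p[k],0)*1000,1))
    # collar : z~.06
    k=((hsv[...,1]<60)&(y<-.2)&(y>-.36)&(x>.54)&(x<.64)&(z>.054)&(z<.067)); q=np.argwhere(k)[:,::-1]
    if len(q): print(' collar',len(q),on(n,q,.06).mean(0).round(1),p[k].mean(0).round(4))
    # box by white mask, bright top
    w=((hsv[...,1]<70)&(np.abs(z-.11)<.009)&(x>.4)&(x<.75)&(y<.35)&(y>-.02)).astype(np.uint8)
    w=cv2.morphologyEx(w,cv2.MORPH_CLOSE,np.ones((9,9))); w=cv2.morphologyEx(w,cv2.MORPH_OPEN,np.ones((5,5)))
    q=np.argwhere(w)[:,::-1]; R=cv2.minAreaRect(on(n,q,.11).astype(np.float32)); print(' box',np.round(R[0],1),np.round(R[1],1),round(R[2],2))
    # yellow brass insert
    y0,x0=int(c0[1]),int(c0[0]); s=np.zeros(k.shape,bool); s[y0-9:y0+10,x0-9:x0+10]=1
    b=s&(hsv[...,1]>90); q=np.argwhere(b)[:,::-1]; 
    h=cv2.minEnclosingCircle(q.astype(np.float32)); print(' hole',h,on(n,[h[0]],.114).round(1),on(n,[h[0]],.10).round(1))
    if n=="top":
        f=i[y0-9:y0+10,x0-9:x0+10].sum(2).astype(float); v,u=np.indices(f.shape)
        m=((u-h[0][0]+x0-9)**2+(v-h[0][1]+y0-9)**2<3.6**2); wt=np.where(m,np.maximum(np.percentile(f[m],60)-f,0),0)
        xy=np.stack([-(v-9),-(u-9)],-1)[m].astype(float); ww=wt[m]; mu=(xy*ww[:,None]).sum(0)/ww.sum(); C=((xy-mu)*ww[:,None]).T@(xy-mu); e,V=np.linalg.eigh(C); print(' slot angle',np.arctan(V[1,1]/V[0,1]),e)
    g=s&(np.abs(hsv[...,2]-0)>0)&(i.max(2)<195)
```

```text
top tbar ray [ 599.7 -296.7] [13.1 66. ] 89.2 cloud [ 599.3 -298. ] [ 598.2 -297.   117.3]
 collar 53 [ 600.5 -291.8] [ 0.6005 -0.2917  0.0601]Traceback (most recent call last):
  File "<stdin>", line 17, in <module>
  File "<stdin>", line 3, in on
  File "h.py", line 10, in ray
    K,T,_=cal(n); d=T[:3,:3]@np.array([(u-K[0,2])/K[0,0],-(v-K[1,2])/K[1,1],-1]); o=T[:3,3]
          ~~~^^^
  File "h.py", line 4, in cal
    c=r.get_calibration(n); return np.array(c["intrinsics"]),np.array(c["pose"]),c
ValueError: time passes only in moves, steps and waits
```

```bash
python3 - <<'E'
s=open('h.py').read()
s=s.replace('def cal(n):','import functools\n@functools.lru_cache\ndef cal(n):'); open('h.py','w').write(s)
E
cat > m.py <<'E'
from h import *
D={n:np.load(f"pics/{n}0.npz") for n in("top","side")}
def on(n,pts,z): return np.array([ray(n,u,v,z)[:2]*1000 for u,v in pts])
for n,c0 in(("top",(203.5,198.2)),("side",(216.3,168.3))):
    i=D[n]['i'];p=cloud(n,D[n]['d']);x,y,z=p[...,0],p[...,1],p[...,2]
    hsv=cv2.cvtColor(i,cv2.COLOR_BGR2HSV).astype(int)
    k=((hsv[...,1]<60)&(y<-.2)&(y>-.36)&(x>.54)&(x<.66)&(z>.10)).astype(np.uint8)
    nn,lab,st,_=cv2.connectedComponentsWithStats(k); k=lab==1+st[1:,4].argmax()
    q=np.argwhere(k)[:,::-1]; r_=cv2.minAreaRect(on(n,q,.115).astype(np.float32)); print(n,'tbar ray',np.round(np.ravel(r_[0]),1),np.round(r_[1],1),round(r_[2],1),'median',np.round(np.median(p[k],0)*1000,1))
    l=cv2.fitLine((p[k][:,:2]).astype(np.float32),2,0,.01,.01).ravel(); print(' line ang',np.arctan(l[1]/l[0]))
    w=((hsv[...,1]<70)&(np.abs(z-.11)<.009)&(x>.4)&(x<.75)&(y<.35)&(y>-.02)).astype(np.uint8)
    w=cv2.morphologyEx(w,cv2.MORPH_CLOSE,np.ones((9,9))); w=cv2.morphologyEx(w,cv2.MORPH_OPEN,np.ones((5,5)))
    q=np.argwhere(w)[:,::-1]; R=cv2.minAreaRect(on(n,q,.11).astype(np.float32)); print(' box',np.round(R[0],1),np.round(R[1],1),round(R[2],2))
    y0,x0=int(c0[1]),int(c0[0]); s=np.zeros(k.shape,bool); s[y0-9:y0+10,x0-9:x0+10]=1
    b=s&(hsv[...,1]>90); q=np.argwhere(b)[:,::-1]
    h=cv2.minEnclosingCircle(q.astype(np.float32)); print(' hole',np.round(h[0],1),h[1],on(n,[h[0]],.114).round(1),on(n,[h[0]],.10).round(1))
    if n=="top":
        f=i[y0-9:y0+10,x0-9:x0+10].sum(2).astype(float); v,u=np.indices(f.shape)
        m=((u-h[0][0]+x0-9)**2+(v-h[0][1]+y0-9)**2<3.6**2); wt=np.where(m,np.maximum(np.percentile(f[m],60)-f,0),0)
        xy=np.stack([-(v-9),-(u-9)],-1)[m].astype(float); ww=wt[m]; mu=(xy*ww[:,None]).sum(0)/ww.sum(); C=((xy-mu)*ww[:,None]).T@(xy-mu); e,V=np.linalg.eigh(C); print(' slot angle',np.arctan(V[1,1]/V[0,1]),e)
    g=(hsv[...,0]>40)&(hsv[...,0]<85)&(hsv[...,1]>100)&(np.abs(z-.055)<.02)&(y<-.2)&(y>-.36)&(x<.66)&(x>.38)
    if n=="top":
        G=p[g&(z>.05)][:,:2]*1000; R=cv2.minAreaRect(G.astype(np.float32)); print(' rack',np.round(R[0],1),np.round(R[1],1),R[2])
E
python3 m.py
```

```text
top tbar ray [ 599.7 -296.7] [13.1 66. ] 89.2 median [ 598.2 -297.   117.3]
 line ang -0.08352145
 box [574.9 151.9] [230.1 265.6] 7.85
 hole [203.1 197.8] 4.328858375549316 [[585.6  70.2]] [[586.8  71.6]]
 slot angle 0.4987697481797001 [ 927.46486479 3106.1807581 ]
 rack [ 534.7 -293.1] [ 60.5 199.9] 86.35418701171875
side tbar ray [ 598.1 -299. ] [14.8 71.2] 84.5 median [ 595.4 -299.   116.7]
 line ang -0.09594412
 box [574.2 149. ] [235.3 270.8] 7.89
 hole [215.5 169.5] 2.549609661102295 [[582.4  64.6]] [[590.9  76.7]]
```

>>> {"name": "step_arm", "arguments": {"series": [[30,-30,0,0,0,0.02,0.4],[30,-30,0,0,0,0.02,0.4],[30,-30,0,0,0,0.02,0.4],[30,-30,0,0,0,0.02,0.4],[30,-30,0,0,0,0.02,0.4],[30,-30,0,0,0,0.02,0.4],[30,-30,0,0,0,0.02,0.4],[30,-30,0,0,0,0.02,0.4],[30,-30,0,0,0,0.02,0.4],[30,-30,0,0,0,0.02,0.4],[10,-40,0,0,0,0.02,0.4],[10,-40,0,0,0,0.016,0.4],[10,-40,0,0,0,0,0.4],[10,-40,0,0,0,0,0.4],[10,-40,0,0,0,0,0.4],[10,-40,0,0,0,0,0.4],[10,-40,0,0,0,0,0.4],[10,-40,0,0,0,0,0.4],[10,-40,0,0,0,0,0.4],[10,-40,0,0,0,0,0.4]]}}

```text
clock: 2.1
tool_pos: [0.5975, -0.1088, 0.2384]
eef_rot: [0.043, 0.999, 0.0, -0.0]
contact_force: [0.7, -0.1, -0.6]
opening: 0.6
finger_force: 0.0
```

>>> {"name": "step_arm", "arguments": {"series": [[1,-40,0,0,0,0,0.4],[0,-40,0,0,0,0,0.4],[0,-40,-10,0,0,0,0.4],[0,-40,-20,0,0,0,0.4],[0,-29,-20,0,0,0,0.4],[0,0,-20,0,0,0,0.4],[0,0,0,0,0,0,0.4],[0,0,0,0,0,0,0.4]]}}

```text
clock: 2.9
tool_pos: [0.5988, -0.2949, 0.1686]
eef_rot: [0.042, 0.999, 0.001, -0.0]
contact_force: [-0.4, 0.7, 0.1]
opening: 0.599
finger_force: 0.0
```

Run:
```python
from h import *
s=r.get_state(); print(s['tool_pos'],s['eef_rot'],s['q'].round(2))
i,d=snap('side','s1'); j,e=snap('top','t1')
a=cv2.resize(i[180:330,230:430],(800,600),interpolation=2); cv2.imwrite('pics/s1c.png',a)
```

```text
[ 0.59875021 -0.29488149  0.1686382 ] [ 4.23059924e-02  9.99104378e-01  7.30555849e-04 -3.32111039e-04] [ 0.56  0.84 -0.34  1.48  0.33  0.88  1.6 ]
```

View pics/s1c.png

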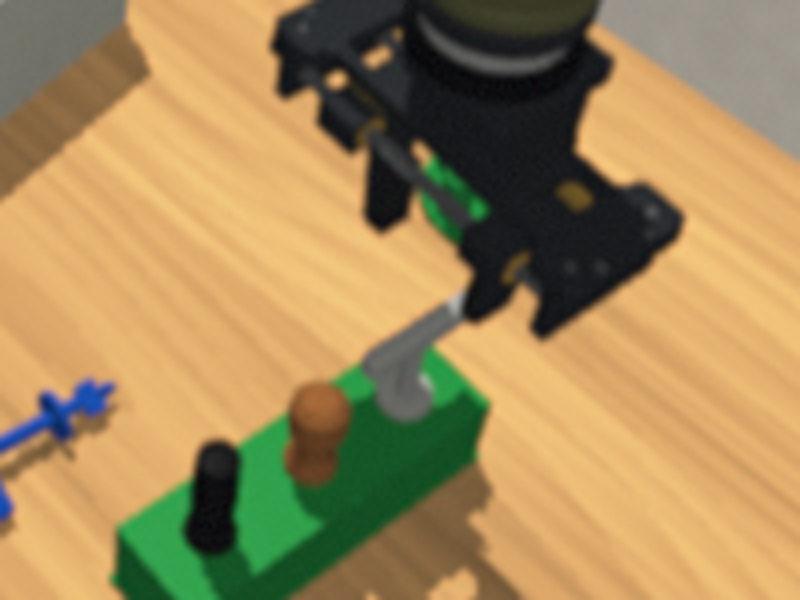

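Fingers straddle the steel T-bar (bar at crop (420,340)), above it; the nut driver at (315,430) is clear. Descending and gripping.

>>> {"name": "step_arm", "arguments": {"series": [[0,-2,-20,0,0,0,0.4],[0,0,-20,0,0,0,0.4],[0,0,-15,0,0,0,0.4],[0,0,-10,0,0,0,0.4],[0,0,0,0,0,0,0.4],[0,0,0,0,0,0,0.6],[0,0,0,0,0,0,0.8],[0,0,0,0,0,0,1.0],[0,0,0,0,0,0,1.0],[0,0,0,0,0,0,1.0]], "force": 30}}

```text
clock: 4.0
tool_pos: [0.5988, -0.2981, 0.1041]
eef_rot: [0.043, 0.999, -0.0, 0.0]
contact_force: [-0.4, -0.1, 0.3]
opening: 0.172
finger_force: 0.2
```

>>> {"name": "step_arm", "arguments": {"series": [[0,0,0,0,0,0,1.0],[0,0,0,0,0,0,1.0],[0,0,0,0,0,0,1.0]]}}

```text
clock: 4.3
tool_pos: [0.5987, -0.298, 0.1038]
eef_rot: [0.043, 0.999, 0.0, 0.0]
contact_force: [-0.1, 1.1, 1.4]
opening: 0.137
finger_force: 29.9
```

>>> {"name": "step_arm", "arguments": {"series": [[0,0,10,0,0,0,1],[0,0,25,0,0,0,1],[0,0,30,0,0,0,1],[0,0,30,0,0,0,1],[0,10,15,0,0,0.02,1],[-1,30,5,0,0,0.05,1],[-2,40,0,0,0,0.05,1],[-2,40,0,0,0,0.05,1],[-2,40,0,0,0,0.05,1],[-2,40,0,0,0,0.05,1],[-2,40,0,0,0,0.05,1],[-2,40,0,0,0,0.05,1],[-1,40,0,0,0,0.05,1],[0,30,0,0,0,0.05,1],[0,15,0,0,0,0.015,1],[0,4,0,0,0,0,1],[0,0,0,0,0,0,1],[0,0,0,0,0,0,1]]}}

```text
clock: 6.1
tool_pos: [0.5847, 0.0683, 0.2184]
eef_rot: [-0.197, 0.98, -0.001, -0.001]
contact_force: [-0.8, 0.8, -0.8]
opening: 0.131
finger_force: 29.9
```

Run:
```python
from h import *
s=r.get_state(); print(s['tool_pos'],s['eef_rot'],s['contact_force'],s['opening'])
i,d=snap('side','s2'); j,e=snap('top','t2')
a=cv2.resize(i[110:210,160:290],(780,600),interpolation=2); cv2.imwrite('pics/s2c.png',a)
```

```text
[0.58470462 0.06830152 0.21841917] [-1.96621048e-01  9.80478968e-01 -9.46406147e-04 -5.10474961e-04] [-0.78158133  0.80421856 -0.75519919] 0.13136185177001933
```

View pics/s2c.png

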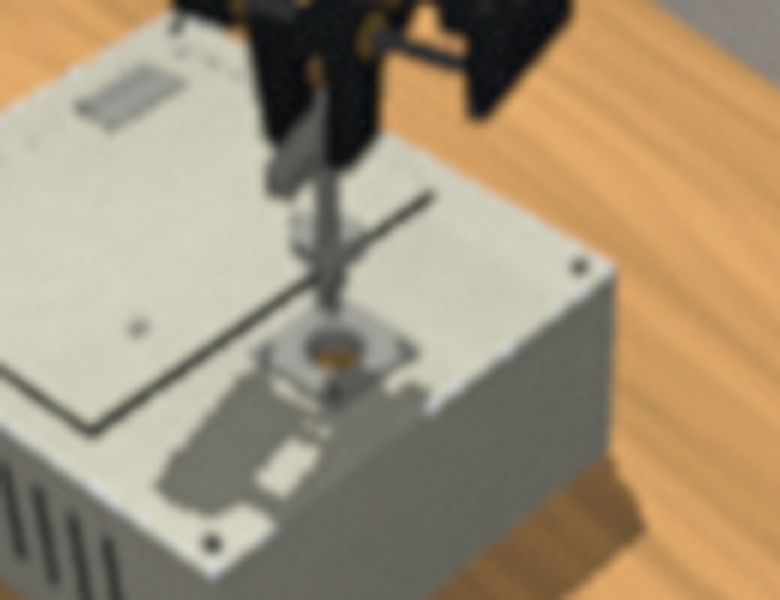

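Side crop: the nose tip is at about (330,308) and the lock mouth's centre at about (335,348). I'll turn that into an offset.

Run:
```python
from h import *
f=lambda x,y:(160+x/6-.4,110+y/6-.4)
print('tip',ray('side',*f(330,308),.1336),'mouth',ray('side',*f(335,348),.114))
# plate centre from top0 & side0 : plate is darker grey than the box
for n,c in(('top',(203.5,198.2)),('side',(216.,168.))):
    z=np.load(f'pics/{n}0.npz'); i=z['i'].astype(int); y0,x0=int(c[1]),int(c[0]); w=24
    s=i[y0-w:y0+w,x0-w:x0+w].mean(2); sat=i[y0-w:y0+w,x0-w:x0+w]; sat=sat.max(2)-sat.min(2)
    m=((s<np.median(s)-14)).astype(np.uint8)
    m=cv2.morphologyEx(m,cv2.MORPH_OPEN,np.ones((4,4))); k,l,st,ce=cv2.connectedComponentsWithStats(m)
    t=l[w,w] or 1+st[1:,4].argmax(); print(st[t]); q=np.argwhere(l==t)[:,::-1]+[x0-w,y0-w]
    P=np.array([ray(n,u,v,.114)[:2]*1000 for u,v in q]).astype(np.float32)
    print(n,len(q),cv2.minAreaRect(P),P.mean(0))
```

```text
tip [0.58665611 0.0720894  0.1336    ] mouth [0.58624503 0.06986975 0.114     ]
[ 16  15  20  21 356]
top 356 ((582.9640502929688, 66.51759338378906), (49.7729377746582, 49.00410079956055), 6.794642448425293) [582.6801    66.628685]
[ 11  16  28  20 349]
side 349 ((584.3642578125, 63.56523513793945), (54.32992172241211, 54.18541717529297), 6.093327045440674) [583.992     63.162228]
```

>>> {"name": "step_arm", "arguments": {"series": [[0,0,-10,0,0,0,1],[0,0,-10,0,0,0,1],[0,0,-7,0,0,0,1],[0,0,0,0,0,0,1],[0,0,0,0,0,0,1]]}}

```text
clock: 6.7
tool_pos: [0.5846, 0.071, 0.1914]
eef_rot: [-0.198, 0.98, 0.0, -0.0]
contact_force: [-0.4, 1.0, -1.2]
opening: 0.131
finger_force: 29.9
```

Run:
```python
from h import *
i,d=snap('side','s3'); snap('top','t3')
s=r.get_state(); print(s['tool_pos'],s['contact_force'],s['moment'])
a=cv2.resize(i[130:190,175:255],(800,600),interpolation=2); cv2.imwrite('pics/s3c.png',a)
```

```text
[0.58486918 0.07115128 0.19194005] [-0.29610155  0.93060195 -1.46521463] [ 0.04740433 -0.06170829 -0.01431084]
```

View pics/s3c.png

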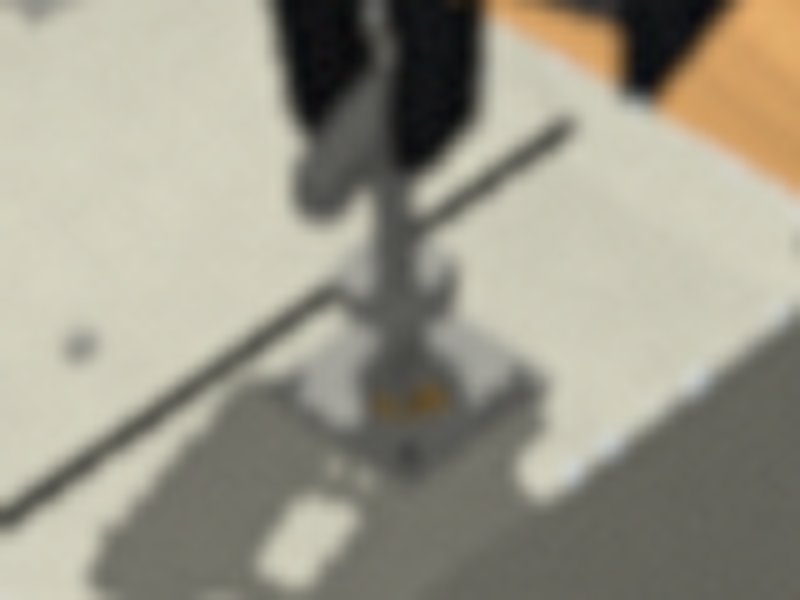

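Side crop: the nose is over the mouth. The key axis is at x≈398 and the mouth's centre at about x≈408, so it sits ~2 mm too far to +y. I'll correct this and descend until the nose touches the face.

>>> {"name": "step_arm", "arguments": {"series": [[0.5,-2.3,0,0,0,0,1],[0,0,-2,0,0,0,1],[0,0,-2,0,0,0,1],[0,0,-2,0,0,0,1],[0,0,-2,0,0,0,1],[0,0,0,0,0,0,1],[0,0,0,0,0,0,1]]}}

```text
clock: 7.5
tool_pos: [0.5851, 0.0687, 0.1837]
eef_rot: [-0.198, 0.98, 0.0, -0.0]
contact_force: [0.6, 0.1, -0.7]
opening: 0.133
finger_force: 29.9
```

>>> {"name": "step_arm", "arguments": {"series": [[0,0,-1,0,0,0,1],[0,0,-1,0,0,0,1],[0,0,-1,0,0,0,1],[0,0,0,0,0,0,1],[0,0,0,0,0,0,1]]}}

```text
clock: 8.0
tool_pos: [0.5851, 0.0687, 0.1807]
eef_rot: [-0.198, 0.98, 0.0, -0.0]
contact_force: [-1.2, 0.4, -0.8]
opening: 0.131
finger_force: 29.9
```

>>> {"name": "step_arm", "arguments": {"series": [[0,0,-1.5,0,0,0,1],[0,0,-1.5,0,0,0,1],[0,0,-1.5,0,0,0,1],[0,0,-1.5,0,0,0,1],[0,0,-1,0,0,0,1],[0,0,0,0,0,0,1],[0,0,0,0,0,0,1]]}}

```text
clock: 8.7
tool_pos: [0.5854, 0.069, 0.1741]
eef_rot: [-0.198, 0.98, 0.0, 0.0]
contact_force: [-0.4, 2.1, 3.7]
opening: 0.133
finger_force: 30.0
```

>>> {"name": "step_arm", "arguments": {"series": [[0,0,-1,0,0,0,1],[0,0,0,0,0,0.03,1],[0,0,0,0,0,0.03,1],[0,0,0,0,0,0.03,1],[0,0,0,0,0,0.03,1],[0,0,0,0,0,0,1]]}}

```text
clock: 9.3
tool_pos: [0.5852, 0.0692, 0.1726]
eef_rot: [-0.257, 0.966, 0.001, 0.0]
contact_force: [0.5, 3.4, -0.8]
opening: 0.136
finger_force: 30.0
```

>>> {"name": "step_arm", "arguments": {"series": [[0,0,-1.5,0,0,0,1],[0,0,-1.5,0,0,0,1],[0,0,-1,0,0,0,1],[0,0,0,0,0,0,1]]}}

```text
clock: 9.7
tool_pos: [0.5853, 0.0691, 0.1689]
eef_rot: [-0.257, 0.966, 0.0, 0.0]
contact_force: [0.0, 4.0, 1.5]
opening: 0.132
finger_force: 30.0
```

>>> {"name": "step_arm", "arguments": {"series": [[0,0.6,-1.5,0,0,0,1],[0,0,-1.5,0,0,0,1],[0,0,-1.5,0,0,0,1],[0,0,-1.5,0,0,0,1],[0,0,-1,0,0,0,1],[0,0,-1,0,0,0,1],[0,0,0,0,0,0,1]]}}

```text
clock: 10.4
tool_pos: [0.5859, 0.0699, 0.1627]
eef_rot: [-0.257, 0.967, -0.0, 0.001]
contact_force: [-2.0, 3.1, 16.3]
opening: 0.13
finger_force: 30.1
```

>>> {"name": "step_arm", "arguments": {"series": [[0,0.3,0.3,0,0,0,1],[0,0,0,0,0,-0.07,1],[0,0,0,0,0,-0.07,1],[0,0,0,0,0,-0.07,1],[0,0,0,0,0,-0.07,1],[0,0,0,0,0,-0.07,1],[0,0,0,0,0,-0.07,1],[0,0,0,0,0,-0.07,1],[0,0,0,0,0,-0.07,1],[0,0,0,0,0,-0.07,1],[0,0,0,0,0,-0.07,1],[0,0,0,0,0,-0.07,1],[0,0,0,0,0,-0.07,1],[0,0,0,0,0,0,1]], "force": 45}}

```text
clock: 11.8
tool_pos: [0.5861, 0.0711, 0.1628]
eef_rot: [0.159, 0.987, 0.001, 0.001]
contact_force: [-0.6, 5.3, 12.3]
opening: 0.132
finger_force: 45.1
```

>>> {"name": "step_arm", "arguments": {"series": [[0,0.7,0,0,0,-0.07,1],[0,0,0,0,0,-0.07,1],[0,0,0,0,0,-0.07,1],[0,0,0,0,0,-0.07,1],[0,0,0,0,0,-0.07,1],[0,0,0,0,0,-0.07,1],[0,0,0,0,0,-0.07,1],[0,0,0,0,0,-0.05,1],[0,0,0,0,0,0,1],[0,0,0,0,0,0,1]]}}

```text
clock: 12.8
tool_pos: [0.5861, 0.0717, 0.1627]
eef_rot: [0.416, 0.909, 0.001, 0.001]
contact_force: [-0.4, 5.0, 12.5]
opening: 0.135
finger_force: 45.0
```

Run:
```python
from h import *
i,d=snap('side','s4'); 
s=r.get_state(); print(s['tool_pos'],s['eef_rot'],s['contact_force'],s['moment'])
cv2.imwrite('pics/s4c.png',cv2.resize(i[60:240,100:340],(800,600),interpolation=2))
```

```text
[0.58615364 0.07169107 0.16273468] [4.16479797e-01 9.09143573e-01 1.32078659e-03 8.93571680e-04] [-0.4909504   5.81111395 13.0286345 ] [1.28960917 0.224152   0.1334153 ]
```

View pics/s4c.png

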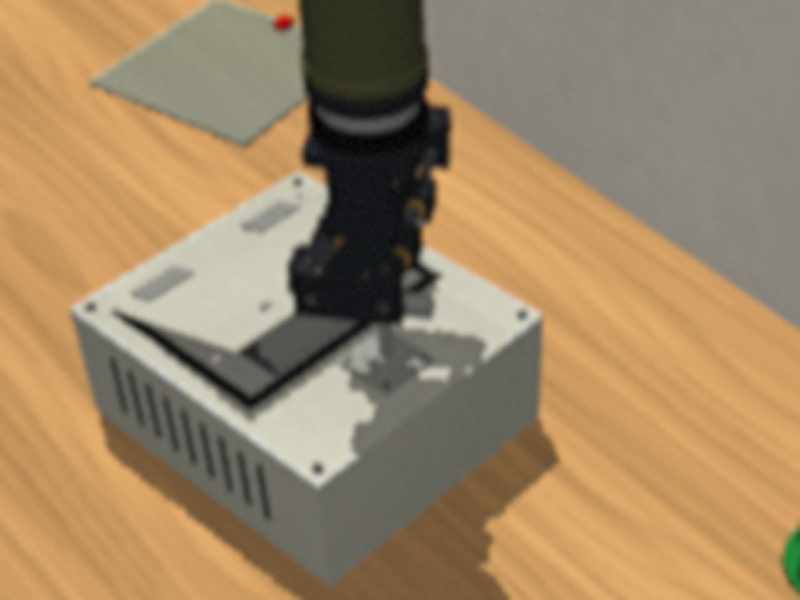

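The picture shows the hatch starting to lift (dark gap at (250,380)). Releasing the key and rising clear, away from the hatch.

>>> {"name": "step_arm", "arguments": {"series": [[0,0,0,0,0,0,0.72],[0,0,0,0,0,0,0.72],[0,0,0,0,0,0,0.72],[0,0,3,0,0,0,0.72],[0,0,12,0,0,0,0.72],[0,0,25,0,0,0,0.72],[0,-15,35,0,0,0,0.72],[0,-40,30,0,0,0,0.72],[0,-40,20,0,0,0,0.72],[0,-30,0,0,0,0,0.72],[0,0,0,0,0,0,0.72],[0,0,0,0,0,0,0.72],[0,0,0,0,0,0,0.72],[0,0,0,0,0,0,0.72],[0,0,0,0,0,0,0.72]]}}

```text
clock: 14.35
tool_pos: [0.5851, -0.0534, 0.2859]
eef_rot: [0.416, 0.909, 0.0, -0.0]
contact_force: [0.7, 0.9, 0.2]
opening: 0.279
finger_force: 0.0
```

Run:
```python
from h import *
i,d=snap('side','s5'); j,e=snap('top','t5')
s=r.get_state(); print(s['clock'],s['tool_pos'],s['eef_rot'],s['contact_force'],s['opening'])
a=cv2.resize(i[60:240,120:320],(400,360),interpolation=2);b=cv2.resize(j[130:280,90:250],(400,360),interpolation=2)
cv2.imwrite('pics/s5c.png',np.hstack([a,b]))
```

```text
14.45 [ 0.58513957 -0.05392834  0.28591432] [ 4.16613291e-01  9.09083786e-01  5.94375936e-05 -1.78107316e-04] [-0.34173972  0.19829938 -0.92148954] 0.2801040263636587
```

View pics/s5c.png

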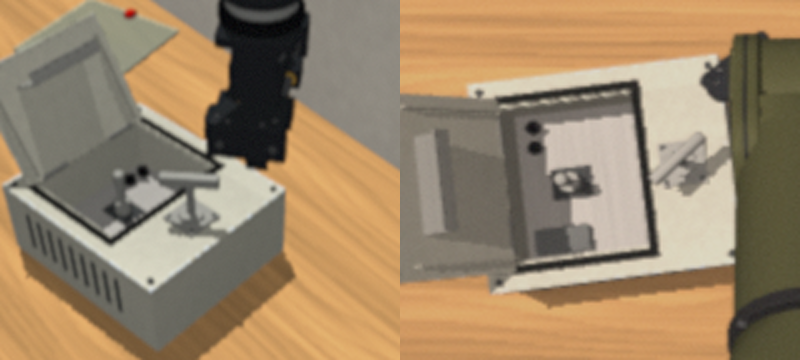

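The picture shows the hatch fully open, the key standing home in the lock (top crop (680,160)), and the toggle at top crop (570,182) and side crop (120,180).

Run:
```python
from h import *
u,v=90+170/2.5,130+182/2.4; print('tog top',ray('top',u,v,.106))
u,v=120+120/2,60+176/2; print('tog side',ray('side',u,v,.103))
c,s=np.cos(.137),np.sin(.137); L=np.array([.586,.072])
for n in('top','side'):
    p=cloud(n,np.load(f'pics/{n[0]}5.npz')['d']).reshape(-1,3)
    q=p[:,:2]-L; bx=q[:,0]*c+q[:,1]*s; by=-q[:,0]*s+q[:,1]*c-.080
    m=(np.abs(bx)<.08)&(by>-.03)&(by<.1)
    H,_,_=np.histogram2d(bx[m],by[m],bins=[8,13],range=[[-.08,.08],[-.03,.1]],weights=None)
    Z=np.zeros((8,13)); 
    for a,b,z in zip(bx[m],by[m],p[m,2]):
        ii,jj=min(int((a+.08)/.02),7),min(int((b+.03)/.01),12); Z[ii,jj]=max(Z[ii,jj],z*1000)
    print(n,'rows bx -80..80 by 20, cols by -30..100 by 10 (max z mm)'); print(Z.astype(int))
    if n=='side':
        k=(p[:,2]>.14)&(p[:,2]<.19)&(np.abs(bx)<.06)&(np.abs(by+.08)<.06); print('key top z',np.percentile(p[k,2],[50,98]),p[k].mean(0))
```

```text
tog top [0.56429399 0.1884203  0.106     ]
tog side [0.568496   0.19365374 0.103     ]
top rows bx -80..80 by 20, cols by -30..100 by 10 (max z mm)
[[ 44  45  45  46  45  44  59  57  56  56  57  57 124]
 [ 44  43  46  49  45  45  54  59  58  56  56  55  54]
 [ 44  47  45  47  45  44  44  43  50  46  44  44  44]
 [ 44  46  46  45  43  45  62 110 106  45  45  43  49]
 [ 44  44  44  45  43  44  64 106 107  45  45  44  48]
 [ 45  47  45  45  47  48  46  47  46  44  46  54  44]
 [ 76  44  43  45  44  44  44  44  46  44  54  53  49]
 [ 44  43  46  44  46  45  44  46  44  45  53  55 121]]
side rows bx -80..80 by 20, cols by -30..100 by 10 (max z mm)
[[  0   0   0   0   0   0   0   0   0   0   0   0   0]
 [  0   0   0   0   0   0   0   0  39  41   0  39  39]
 [  0   0   0   0   0  41  42  41  42  41  42  43  40]
 [  0   0   0   0   0  42  58 106 105  45  42  42  41]
 [  0   0   0   0   0  45  59 106 105  60  40  42  42]
 [  0   0   0   0   0  42  43  41  42  42  42  45  41]
 [  0   0   0   0   0  43  42  41  43  41  51  51  48]
 [  0   0   0   0   0  43  42  40  41  41  51  52 129]]
key top z [0.17194051 0.17795933] [0.58540592 0.06960711 0.1696364 ]
```

>>> {"name": "step_arm", "arguments": {"series": [[-1,20,0,0,0,-0.07,1],[-2,35,0,0,0,-0.07,1],[-2,35,0,0,0,-0.07,1],[-2,35,0,0,0,-0.07,1],[-2,35,0,0,0,-0.07,1],[-2,30,0,0,0,-0.07,1],[-1,20,0,0,0,-0.07,1],[0,10,-10,0,0,-0.07,1],[0,3,-25,0,0,-0.015,1],[0,0,-35,0,0,0,1],[0,0,-20,0,0,0,1],[0,0,0,0,0,0,1],[0,0,0,0,0,0,1]]}}

```text
clock: 15.75
tool_pos: [0.5734, 0.1685, 0.1964]
eef_rot: [0.658, 0.753, 0.0, 0.0]
contact_force: [0.7, 0.1, 0.8]
opening: 0.005
finger_force: 0.0
```

>>> {"name": "step_arm", "arguments": {"series": [[0,0,-25,0,0,0,1],[0,0,-35,0,0,0,1],[0,0,-25,0,0,0,1],[0,0,-15,0,0,0,1],[0,0,-6,0,0,0,1],[0,0,0,0,0,0,1],[0,0,0,0,0,0,1]]}}

```text
clock: 16.45
tool_pos: [0.5742, 0.1685, 0.0914]
eef_rot: [0.658, 0.753, 0.001, 0.001]
contact_force: [0.5, -0.7, -0.4]
opening: 0.008
finger_force: 0.0
```

>>> {"name": "step_arm", "arguments": {"series": [[-1.2,5,0,0,0,0,1],[-0.7,5,0,0,0,0,1],[-0.5,4,0,0,0,0,1],[-0.5,4,0,0,0,0,1],[0,0,0,0,0,0,1],[0,0,0,0,0,0,1]]}}

```text
clock: 17.05
tool_pos: [0.5703, 0.1862, 0.0901]
eef_rot: [0.658, 0.753, -0.0, 0.0]
contact_force: [-0.6, -0.1, 0.7]
opening: 0.005
finger_force: 0.2
```

>>> {"name": "step_arm", "arguments": {"series": [[-0.3,2,0,0,0,0,1],[-0.3,2,0,0,0,0,1],[-0.3,2,0,0,0,0,1],[-0.3,2,0,0,0,0,1],[0,0,0,0,0,0,1],[0,0,0,0,0,0,1]]}}

```text
clock: 17.65
tool_pos: [0.5693, 0.1937, 0.0901]
eef_rot: [0.658, 0.753, -0.0, 0.0]
contact_force: [0.3, -3.0, 2.1]
opening: 0.002
finger_force: 1.8
```

>>> {"name": "step_arm", "arguments": {"series": [[-0.2,1.5,0,0,0,0,1],[-0.2,1.5,0,0,0,0,1],[-0.2,1.5,0,0,0,0,1],[-0.2,1.5,0,0,0,0,1],[0,0,0,0,0,0,1],[0,0,0,0,0,0,1]]}}

```text
clock: 18.25
tool_pos: [0.5685, 0.1982, 0.0898]
eef_rot: [0.658, 0.753, -0.001, 0.001]
contact_force: [2.0, -7.5, 0.7]
opening: 0.003
finger_force: 3.4
```

>>> {"name": "step_arm", "arguments": {"series": [[-0.2,1.5,0,0,0,0,1],[-0.1,1,0,0,0,0,1],[0,0,0,0,0,0,1],[0,0,0,0,0,0,1],[0,0,0,0,0,0,1]]}}

```text
clock: 18.75
tool_pos: [0.5685, 0.1985, 0.0898]
eef_rot: [0.659, 0.752, -0.002, 0.002]
contact_force: [2.7, -10.4, 1.4]
opening: 0.005
finger_force: 5.1
```

>>> {"name": "step_arm", "arguments": {"series": [[0,1,0,0,0,0,1],[0,0,0,0,0,0,1],[0,0,0,0,0,0,1],[0,0,0,0,0,0,1],[0,0,0,0,0,0,1],[0,0,0,0,0,0,1],[0,0,0,0,0,0,1],[0,0,0,0,0,0,1],[0,0,0,0,0,0,1],[0,0,0,0,0,0,1],[0,0,0,0,0,0,1],[0,0,0,0,0,0,1]]}}

```text
clock: 19.95
tool_pos: [0.5685, 0.1986, 0.0898]
eef_rot: [0.659, 0.752, -0.002, 0.002]
contact_force: [1.0, -10.8, 2.3]
opening: 0.004
finger_force: 5.8
```

Run:
```python
from h import *
i,d=snap('side','s6'); s=r.get_state(); print(s['tool_pos'],s['contact_force'])
cv2.imwrite('pics/s6c.png',cv2.resize(i[90:210,120:280],(800,600),interpolation=2))
```

```text
[0.56849126 0.19856512 0.08976573] [  2.22177554 -12.06756723   1.88618483]
```

View pics/s6c.png

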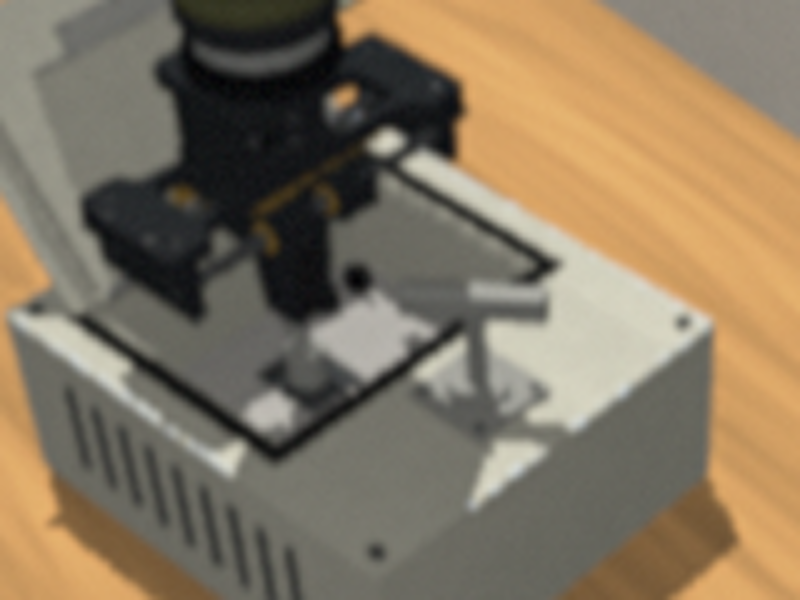

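>>> {"name": "step_arm", "arguments": {"series": [[0.3,-4,0,0,0,0,1],[0.7,-8,0,0,0,0,1],[1,-10,0,0,0,0,1],[0.7,-6,0,0,0,0,1],[0,0,10,0,0,0,1],[0,0,35,0,0,0,1],[0,0,45,0,0,0,1],[0,0,45,0,0,0,1],[0,-20,40,0,0,0,1],[0,-40,20,0,0,0,1],[0,-45,0,0,0,0,1],[0,-45,0,0,0,0,1],[0,-45,0,0,0,0,1],[0,-30,0,0,0,0,1],[0,0,0,0,0,0,1],[0,0,0,0,0,0,1]]}}

```text
clock: 21.6
tool_pos: [0.5707, -0.0485, 0.2856]
eef_rot: [0.658, 0.753, 0.001, -0.0]
contact_force: [0.1, -0.1, -0.5]
opening: 0.007
finger_force: 0.0
```

Run:
```python
from h import *
i,d=snap('side','s7'); j,e=snap('top','t7'); s=r.get_state(); print(s['clock'],s['tool_pos'],s['contact_force'])
cv2.imwrite('pics/s7c.png',np.hstack([cv2.resize(i[60:260,110:370],(400,308),interpolation=2),cv2.resize(j[100:280,90:320],(394,308),interpolation=2)]))
p=cloud('side',d).reshape(-1,3); c,q=np.cos(.137),np.sin(.137); D=p[:,:2]-[.586,.072]; bx=D[:,0]*c+D[:,1]*q; by=-D[:,0]*q+D[:,1]*c-.08
k=(np.abs(bx)<.05)&(np.abs(by+.08)<.05)&(p[:,2]>.15)&(p[:,2]<.19); print('key top',np.percentile(p[k,2],[50,98]))
k=(np.abs(bx)<.02)&(by>.02)&(by<.08)&(p[:,2]>.085); print('toggle by',np.percentile(by[k],[5,50,95]),p[k,2].max())
```

```text
21.7 [ 0.57079883 -0.04669723  0.28526875] [ 1.2231922  -0.21056637 -0.31655007]
key top [0.17346875 0.17850201]
toggle by [0.04314348 0.04633219 0.0536596 ] 0.10695882422197445
```

View pics/s7c.png

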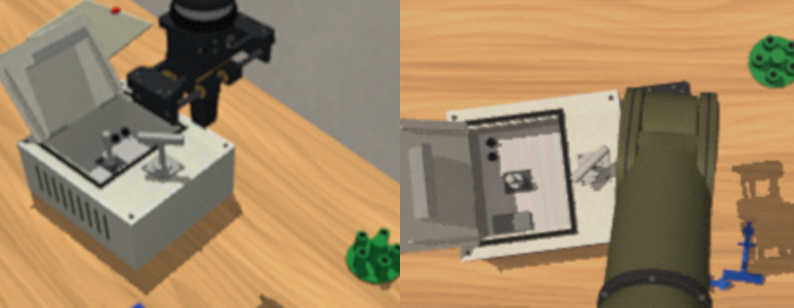

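The hatch stands open, the key is home (top at 0.178 m), the toggle is back at centre, and the arm is clear. Handing in.

```bash
python3 -c "
from plant import r
print(r.finish_job())"
```

```text
the job is handed in; nothing more can be done
None
```

The job is handed in at about 22 s: the steel key is home in the lock and turned, the hatch is open, and the toggle was held against its stop for over a second and sprang back; the other tools and the print were not touched.

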